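# Slide a plaster mould down the empty lane of the drying rack

### The arm

A 6-joint arm with a two-finger parallel gripper is mounted at the origin on the work surface. World frame = base frame: x ahead of the robot, y to its left, z up, the work surface at z = 0. Lengths are in mm, angles in degrees, forces in N, time in s.
With the tool pointing down it reaches from about 275 to 725 mm from the base axis. Payload 5.6 kg.
Tool frame: the origin (TCP) lies between the finger pads; the fingertips stand 11 mm ahead of it and the grasp point (between the pads) lies 8 mm behind it; z points along the fingers, y is the direction in which the jaws open and shut (so a half turn about z gives the same grasp; the last joint's range is limited). The gripper opens to 85 mm and grips with 20 to 120 N. Pads are 22 mm wide; open, the fingers measure 114 mm over their backs; the gripper's body (76 mm by 85 mm) begins 54 mm behind the grasp point. The pads swing forward as they close: fully open they stand 13 mm farther back than shut.
Start: joints at [-57.491, 14.616, 6.199, 0, -81.583, -16.306], TCP at [153.495, -528.14, 242.283] pointing down, gripper open.
Joint ranges: [-168.99, 168.99], [-69.2, 112.95], [-62.41, 85.93], [-164.36, 98.24], [-168.68, -3.75], [-174.98, 174.98]. Speed limits (degrees/s): [147.25, 147.25, 180, 180, 180, 180].

### API

Orientations are given as [roll, pitch, yaw] about the fixed x, y, z axes, in that order (R = Rz(yaw) Ry(pitch) Rx(roll)).
In Python, from cell import readout, eyes, workorder gives the robot as it stands. The module is installed in compiled form; this text tells all that it offers.
- The arm moves only by the tool move_arm, never from a script. Its argument "targets" is a list that holds one entry, the list of rows, each a list of 7 numbers: the turn, a rotation vector about the tool's x, y, z in rad, then the shift along the tool's x, y, z in m, then the finger opening in m, from 0 to 0.0854. A call has 1 to 10 rows; each row shifts and turns the commanded pose from where the row before left it, along the tool's axes as they then stand; what a row does not reach is not made up. A row lasts 1/8 s, in which the tool goes at most 62.5 mm and 10.7 degrees, less where a joint would pass 70% of its speed; a pose out of reach is approached as far as the arm can. A call is refused whole if a number of a shift passes 0.0625 or a number of a turn 0.188, either way. A call with a gripper value outside its range is refused whole. The fingers move at their own pace and stop on an object; "force" is the grip in N (left out, the last holds). Time passes only in rows, so rows that do not move let the fingers close. It gives the time, the measured TCP pose, the force and the opening at its end, in the units of the state.
- readout.get_obs(): the state, without advancing time (a new reading comes with each control period).
- eyes.capture(name): name is "scene" or "top" or "wrist"; returns the picture (400x640x3 uint8, red, green, blue); there is no depth.
- eyes.camera_model(name): a dict with "fx", "fy", "cx", "cy" (pixels), "rvec" (rotation vector, rad) and "tvec" (3), from world to camera coordinates, as OpenCV has them; the wrist camera has in their place "hand_eye" (4x4, takes a point from camera to tool coordinates, whose origin is the TCP and whose axes are the flange's). Camera axes: x right, y down, z forward; pixel columns grow to the right and rows downward; lengths in mm; the calibration is good to about 2 mm. A picture is of the moment at which its call begins: read the wrist's pose just before it. camera_model takes no time and is no camera call.
- workorder.close_job(): hands the job in, once; it reports no verdict.
The state is a dict: "clock": time; "q": joint angles; "joint_velocities": joint speeds; "effort": joint torques, N m; "tcp_pos": TCP position; "eef_rot": TCP orientation; "force": force on the tool from outside, world axes, zero at the start; "moment": the same for the moment, N m; "finger_gap": opening from 0.0 (shut) to 1.0 (fully open).
Only numpy, scipy, OpenCV 4.12 (cv2) and the standard library are available. Lean on these libraries where they do the work, as an engineer would, in place of code of your own. Each camera call takes 0.05 s, during which the arm holds its last target. There are 200 camera calls.

### The job

Push the plaster mould that stands on the open end of the drying rack down the empty lane, straight in until its end rests against the backboard. Slide it along the slats with the fingers, never lifting or tipping it, and never let it touch a steel rail: knocked plaster chips, and air must pass on both sides. Leave the moulds already drying and everything else where they are.

Things in the scene. Friction and masses are not known exactly. Their poses are not given: they have to be found in the camera images.
- mould: the mould to push: off-white plaster block 130 mm long (its x) x 96 wide (y) x 55 high, 34 mm pour hole 30 deep in the middle of its top, dark parting line along it; origin: centre of its underside. Loose on the rack's bare end, crooked up to 0.3 rad, between the lines of the two lanes. 0.6 to 0.9 kg, 2 to 10 N to slide. Its +x end faces the backboard
- rack: fixed slatted wooden rack; origin: on the table under its middle; x points down the lane to the backboard, y left of that, z up. Deck top 30 mm above the table, x -280 to +280 mm, 300 mm wide; bare loading end up to x = -5; then two lanes side by side, centre lines at y = +75 and -75 mm, either may be the empty one. Face of the slatted backboard at x = +262, 45 mm above the deck
- guide_free: rails of the EMPTY lane: two straight dark steel bars 10 mm thick, tops 25 mm above the deck, on thin legs, 120 mm clear between them; origin: on the deck top, on the lane's centre line, midway along the bars; x points down the lane to the backboard, y left of that, z up. Bars from x = -130 to +130 mm; backboard face at x = +137, so a mould fully home has its origin at x = +72, y near 0
- guide_full: the same pair of rails for the OCCUPIED lane, where two other moulds dry; same size and frame as the empty lane's
- drying_mould: big plaster mould 120 x 100 x 60 mm standing at the far end of the occupied lane; origin: centre of its underside. Leave it alone
- small_mould: small plaster mould 85 x 62 x 48 mm standing in the occupied lane before the big one; origin: centre of its underside. Leave it alone
- jar: small glass jar with a white cap, diameter 56 mm, 65 mm high, on the table beside the rack; origin: centre of its underside. Leave it alone
- brush: thin paint brush 205 mm long lying on the table beside the rack; x along it. Leave it alone
- wood_knife: flat wooden modelling knife about 185 mm long lying on the table before the loading end of the rack; x along it. Leave it alone
- rolling_pin: wooden rolling pin 360 mm long, diameter 52 mm, lying on the table to the robot's right; x along it, origin on the table under its middle. Leave it alone
- bisque_bowl: terracotta bowl, rim diameter 120 mm, 55 mm high, on the table beyond the end of the rack; origin: centre of its underside. Leave it alone
Things that resemble listed ones, but are neither listed nor needed, are in the scene too. Leave any blue look-alike of the mould alone.

How it is judged (in metres and radians):
At the end, for the whole second after the job is handed in: The mould stands at rest and level on the deck in the empty lane, its end within 9 mm of the backboard (origin 63 to 78 mm beyond the middle of the rails), within 12 mm of the lane's centre line, turned less than 0.12 rad from it, touching neither rail (x of mould in the frame of guide_free between 0.063 and 0.078 m and y of mould in the frame of guide_free between -0.012 and 0.012 m and angle between the x axis of mould and the x axis of guide_free, either way round below 0.12 rad and z of mould in the frame of rack between 0.025 and 0.034 m and angle between mould's own z axis and vertical below 0.05 rad and contact force between mould and guide_free below 0.1 N and linear speed of mould below 0.01 m/s).
It fails at once if the mould touches a rail of either lane (contact force between mould and guide_free above 0.2 N or contact force between mould and guide_full above 0.2 N).
It fails at once if the mould is lifted more than 6 mm off the deck, or carried (z of mould in the frame of rack above 0.036 m).
It fails at once if the mould is tipped by more than 0.12 rad (angle between mould's own z axis and vertical above 0.12 rad).
It fails at once if another mould or a bystander is moved by more than 15 mm (distance of any of drying_mould, small_mould, jar, brush, wood_knife, rolling_pin, bisque_bowl from where it was at the start of the episode above 0.015 m).
It also fails if it takes over 64 s, if anything falls off the work surface, if the arm or the gripper's body presses on something with over 40 N, if the wrist force passes 120 N, or if a joint passes its speed limit or range.

## Working session

There is one attempt and no reset: what is moved stays moved. The work goes in short steps, Python scripts to look and compute and a tool call to move; the robot and the scene stay as the last step left them, time stands still between calls to the robot, and variables do not carry over. Pictures are saved under pics/ and viewed, about 8 in all and at most 12, crops included, and the job is handed in when it is done.

Besides the shell and the picture viewer there is one more tool, called after "Call:" as name(argument=value, ...), one argument or row to a line, values as JSON. move_arm: Moves the arm, as the interface text tells. Its arguments: {"type":"object","properties":{"targets":{"type":"array","items":{"type":"array","items":{"type":"array","items":{"type":"number"}}}},"force":{"type":"number"}},"required":["targets"]}

```bash
mkdir -p pics
python3 - <<'E'
from cell import readout, eyes
import cv2, numpy as np
o=readout.get_obs(); print({k:np.round(v,3).tolist() for k,v in o.items()})
for n in("scene","top"):
    im=eyes.capture(n); cv2.imwrite(f"pics/{n}0.png",im[:,:,::-1]); np.save(f"pics/{n}0.npy",im)
    print(n,eyes.camera_model(n))
print(eyes.camera_model("wrist"))
E
```

```text
{'clock': 0.0, 'q': [-57.49, 14.654, 6.131, -0.027, -81.583, -16.305], 'joint_velocities': [-0.004, -0.081, 0.018, 0.028, 0.002, 0.045], 'effort': [-0.002, -38.662, 23.794, 5.365, -0.006, -0.0], 'tcp_pos': [153.406, -527.683, 241.395], 'eef_rot': [179.891, -0.004, -163.799], 'force': [0.141, -1.032, -0.608], 'moment': [-0.01, 0.004, -0.057], 'finger_gap': 1.005}
scene {'fx': 439.6141104186889, 'fy': 439.6141104186889, 'cx': 323.43736834560985, 'cy': 196.57361980894996, 'rvec': array([ 1.3613918 ,  2.09944194, -0.9901819 ]), 'tvec': array([ 205.99688115, -256.18306573, 1785.6585929 ])}
top {'fx': 492.064913889793, 'fy': 492.064913889793, 'cx': 316.84121980735387, 'cy': 196.50288004191157, 'rvec': array([ 2.20948632, -2.18421805,  0.09721716]), 'tvec': array([ -46.08672309,  501.66741834, 1591.46046439])}
{'fx': 293.6423544723124, 'fy': 293.6423544723124, 'cx': 319.14259520384934, 'cy': 197.9079672336356, 'hand_eye': array([[-8.79991433e-04, -9.52297372e-01, -3.05170347e-01,
         7.80799538e+01],
       [ 9.99998891e-01, -1.20472092e-03,  8.75780076e-04,
         1.03081965e+00],
       [-1.20164817e-03, -3.05169238e-01,  9.52297376e-01,
        -1.30717435e+02],
       [ 0.00000000e+00,  0.00000000e+00,  0.00000000e+00,
         1.00000000e+00]])}
```

View pics/top0.png

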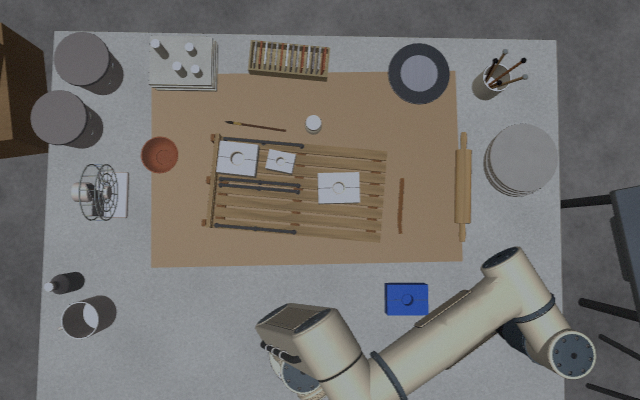

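View pics/scene0.png

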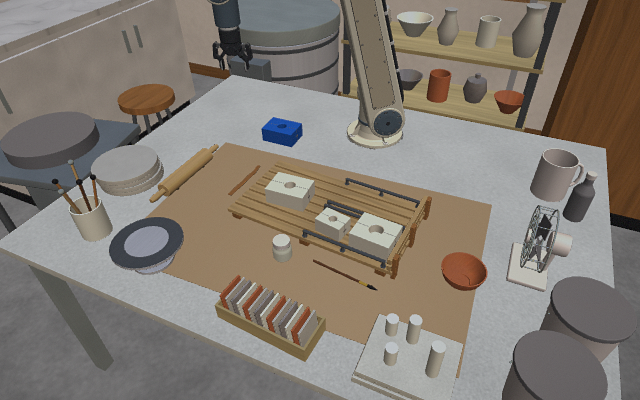

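Top view: the white mould with pour hole at (339,187) on the bare end of the rack. The drying moulds are at (238,157) and (281,160) in the upper lane. The empty lane is the lower one, with rails along rows ~187 and ~229 and the backboard at column ~210. What could be mistaken for it: blue block (407,299), big mould (238,157) and small mould (281,160). I choose (339,187): white, on the open end.

```bash
cat > h.py <<'E'
import numpy as np, cv2
from cell import readout, eyes
from scipy.spatial.transform import Rotation as R
def model(n, obs=None):
    m=eyes.camera_model(n); K=(m["fx"],m["fy"],m["cx"],m["cy"])
    if n=="wrist":
        T=np.eye(4); T[:3,:3]=R.from_euler("xyz",obs["eef_rot"],degrees=True).as_matrix(); T[:3,3]=obs["tcp_pos"]
        W=T@m["hand_eye"]; return K,W[:3,:3],W[:3,3]
    Rc=cv2.Rodrigues(np.array(m["rvec"]))[0]; return K,Rc.T,-Rc.T@m["tvec"]
def cast(M,px,z):
    (fx,fy,cx,cy),A,c=M; px=np.atleast_2d(px).astype(float)
    d=np.c_[(px[:,0]-cx)/fx,(px[:,1]-cy)/fy,np.ones(len(px))]@A.T
    return (c+d*((z-c[2])/d[:,2])[:,None])[:,:2]
def proj(M,P):
    (fx,fy,cx,cy),A,c=M; p=(np.atleast_2d(P)-c)@A
    return np.c_[fx*p[:,0]/p[:,2]+cx,fy*p[:,1]/p[:,2]+cy]
E
python3 - <<'E'
from h import *
im=np.load("pics/top0.npy"); M=model("top")
hsv=cv2.cvtColor(im,cv2.COLOR_RGB2HSV)
w=((hsv[...,1]<40)&(hsv[...,2]>150)).astype(np.uint8); w[:,:200]=0;w[:125]=0;w[250:]=0;w[:,392:]=0
w=cv2.morphologyEx(w,cv2.MORPH_CLOSE,np.ones((5,5)))
for c in cv2.findContours(w,0,1)[0]:
    if cv2.contourArea(c)<100: continue
    b=cv2.boxPoints(cv2.minAreaRect(c)); p=cast(M,b,85)
    e=p[1]-p[0],p[2]-p[1]; print("white",b.mean(0).round(1),"ctr",p.mean(0).round(1),[ (np.hypot(*v).round(1),np.degrees(np.arctan2(v[1],v[0])).round(1)) for v in e])
d=(hsv[...,2]<75).astype(np.uint8); d[:,:200]=0;d[:125]=0;d[245:]=0;d[:,310:]=0
for c in cv2.findContours(d,0,1)[0]:
    if cv2.contourArea(c)<40: continue
    b=cv2.boxPoints(cv2.minAreaRect(c)); p=cast(M,b,55); print("dark",b.round(0).tolist(),p.round(0).tolist())
print("rack corners",cast(M,[[386,152],[381,241],[217,136],[206,227]],30).round(0).tolist())
crop=im[120:250,195:395]; cv2.imwrite("pics/crop.png",cv2.resize(crop,None,fx=4,fy=4,interpolation=2)[:,:,::-1])
E
```

```text
white [338.5 187. ] ctr [ 528.4 -106.7] [(np.float64(129.1), np.float64(-89.2)), (np.float64(94.6), np.float64(-179.7))]
white [280.  160.6] ctr [609.3  78.1] [(np.float64(60.1), np.float64(-10.8)), (np.float64(82.9), np.float64(-101.2))]
white [236.8 157.8] ctr [616.5 213.5] [(np.float64(98.3), np.float64(-4.9)), (np.float64(117.8), np.float64(-95.6))]
dark [[214.0, 227.0], [214.0, 223.0], [295.0, 229.0], [295.0, 233.0]] [[399.0, 286.0], [412.0, 285.0], [394.0, 28.0], [382.0, 29.0]]
dark [[219.0, 187.0], [219.0, 182.0], [299.0, 189.0], [299.0, 193.0]] [[526.0, 273.0], [541.0, 272.0], [524.0, 17.0], [509.0, 18.0]]
dark [[219.0, 181.0], [219.0, 177.0], [300.0, 183.0], [300.0, 187.0]] [[546.0, 274.0], [559.0, 273.0], [541.0, 14.0], [528.0, 15.0]]
dark [[223.0, 140.0], [223.0, 136.0], [303.0, 144.0], [303.0, 148.0]] [[677.0, 264.0], [692.0, 262.0], [669.0, 6.0], [655.0, 7.0]]
rack corners [[650.0, -265.0], [360.0, -249.0], [695.0, 287.0], [399.0, 315.0]]
```

View pics/crop.png

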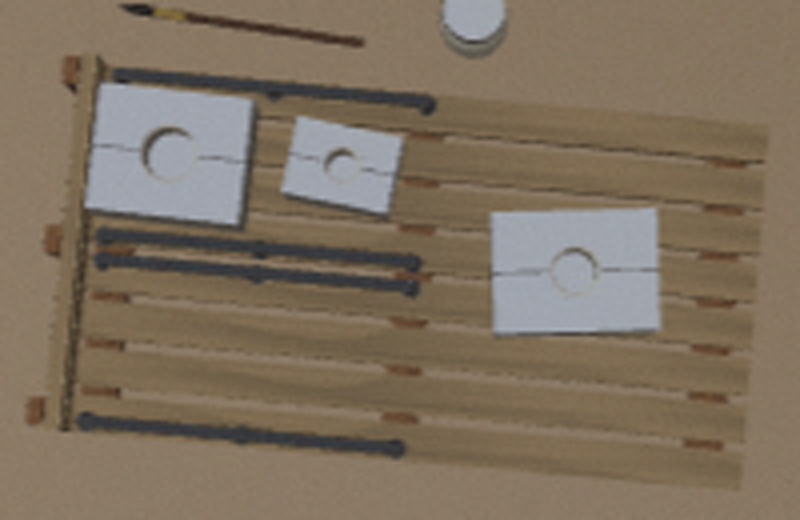

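The close crop confirms it: a white mould with a pour hole at crop (574,271), standing alone on the bare end, and the lower lane empty. The sizes check out at 129x95 mm for the mould, 257 mm for the rails and about 128 mm between rail centres. The lane points along about 86.2° in world, so I'll push sideways first with both fingers on the far long side, then straight in from the end.

Call:
move_arm(
  targets=[
    [[0,0,0.117,0,0,0,0.0854],[0,0,0.116,0,0,0,0.0854],[0,0,0.116,0,0,0,0.0854],[0,0,0,-0.042,0.045,0,0.0854],[0,0,0,-0.042,0.045,0,0.0854],[0,0,0,-0.042,0.045,0,0.0854],[0,0,0,-0.042,0.045,0,0.0854],[0,0,0,-0.042,0.045,0,0.0854],[0,0,0,-0.042,0.045,0,0.0854],[0,0,0,-0.042,0.045,0,0.0854]],
  ],
)

```text
clock: 1.35
tcp_pos: [468.7, -231.5, 242.1]
eef_rot: [180.0, -0.0, 176.2]
force: [0.3, -0.8, 0.6]
finger_gap: 0.997
```

Call:
move_arm(
  targets=[
    [[0,0,0,-0.042,0.045,0,0.0854],[0,0,0,-0.042,0.045,0,0.0854],[0,0,0,-0.042,0.045,0,0.0854],[0,0,0,0,0,0,0.0854],[0,0,0,0,0,0,0.0854]],
  ],
)

```text
clock: 1.98
tcp_pos: [602.2, -106.8, 241.6]
eef_rot: [-180.0, -0.1, 176.2]
force: [0.0, -0.0, 1.1]
finger_gap: 0.999
```

Run:
```python
from h import *
o=readout.get_obs(); im=eyes.capture("wrist"); M=model("wrist",o); np.save("pics/w1.npy",im); cv2.imwrite("pics/w1.png",im[:,:,::-1])
print(o["tcp_pos"],proj(M,[[528,-107,85],[388,28.5,55],[405,285,55],[516.5,17.5,55],[602,-107,30]]).round(0).tolist())
hsv=cv2.cvtColor(im,cv2.COLOR_RGB2HSV)
w=((hsv[...,1]<40)&(hsv[...,2]>150)).astype(np.uint8); w=cv2.morphologyEx(w,cv2.MORPH_CLOSE,np.ones((9,9)))
for c in cv2.findContours(w,0,1)[0]:
    if cv2.contourArea(c)<1500: continue
    b=cv2.boxPoints(cv2.minAreaRect(c)); p=cast(M,b,85); e=p[1]-p[0],p[2]-p[1]
    print(b.mean(0),p.mean(0).round(1),[(np.hypot(*v).round(1),np.degrees(np.arctan2(v[1],v[0])).round(1)) for v in e])
```

```text
[ 602.156065   -106.76546674  241.60145198] [[312.0, 109.0], [455.0, -68.0], [746.0, -68.0], [435.0, 88.0], [318.0, 173.0]]
[502.53253 176.74704] [606.5  79.2] [(np.float64(59.9), np.float64(177.2)), (np.float64(90.2), np.float64(79.1))]
[606.90234 173.32065] [611.6 183.4] [(np.float64(103.9), np.float64(-170.6)), (np.float64(64.5), np.float64(84.6))]
[318.03186  103.712585] [ 526.  -101.7] [(np.float64(127.9), np.float64(91.9)), (np.float64(95.0), np.float64(6.9))]
```

View pics/w1.png

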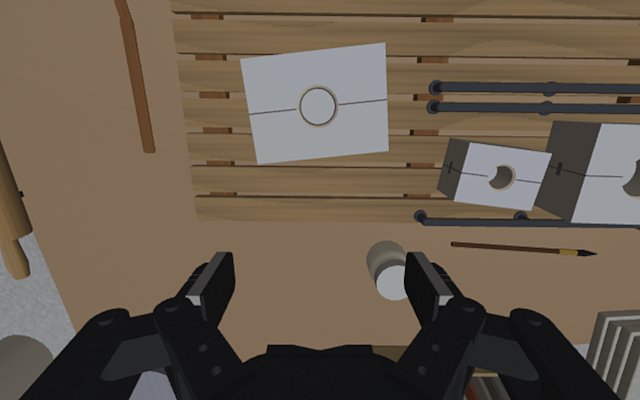

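The wrist view shows the mould at (318,106), turned about 6° from the rails. The rails run exactly along the image rows (88, 107), so the tool is square to the lane. The fingers are clear of the jar and rack; I'll back off 8 mm and descend behind the far side.

Call:
move_arm(
  targets=[
    [[0,0,0,-0.008,0,0.03,0.0854],[0,0,0,0,0,0.04,0.0854],[0,0,0,0,0,0.04,0.0854],[0,0,0,0,0,0.04,0.0854],[0,0,0,0,0,0.03,0.0854],[0,0,0,0,0,0.015,0.0854],[0,0,0,0,0,0,0.0854]],
  ],
)

```text
clock: 2.9
tcp_pos: [609.7, -108.1, 47.1]
eef_rot: [-180.0, -0.1, 176.2]
force: [-0.1, 0.2, 0.0]
finger_gap: 1.003
```

Call:
move_arm(
  targets=[
    [[0,0,0,0.006,0,0,0.0854],[0,0,0,0.006,0,0,0.0854],[0,0,0,0.006,0,0,0.0854],[0,0,0,0.006,0,0,0.0854],[0,0,0,0.006,0,0,0.0854],[0,0,0,0.006,0,0,0.0854],[0,0,0,0.006,0,0,0.0854],[0,0,0,0.006,0,0,0.0854],[0,0,0,0.006,0,0,0.0854],[0,0,0,0.006,0,0,0.0854]],
  ],
)

```text
clock: 4.15
tcp_pos: [551.5, -103.1, 48.0]
eef_rot: [180.0, 0.2, 176.2]
force: [4.3, 0.1, 1.5]
finger_gap: 0.999
```

Run:
```python
from h import *
o=readout.get_obs(); im=eyes.capture("wrist"); cv2.imwrite("pics/w2.png",im[:,:,::-1]); np.save("pics/w2.npy",im);print(o["tcp_pos"],o["force"],o["finger_gap"])
```

```text
[ 551.46724043 -103.08359341   47.98729975] [4.33630436 0.07432019 1.52018423] 0.999082901791221
```

View pics/w2.png

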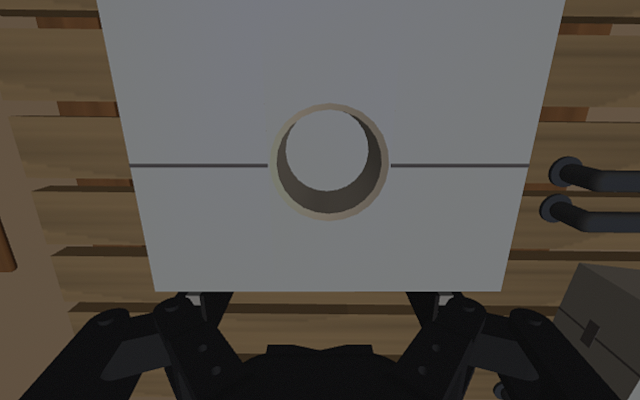

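The mould's face is flush on both fingers: the parting line is level at row 165, the near edge at row 292 and the hole at (329,162). Next, how far to push.

```bash
cat >> h.py <<'E'
C=np.array([461,151.]); U=np.array([np.cos(np.radians(86.2)),np.sin(np.radians(86.2))]); V=np.array([-U[1],U[0]])
def lane(p): p=np.atleast_2d(p)-C; return np.c_[p@U,p@V].round(1).tolist()
E
python3 - <<'E'
from h import *
o=readout.get_obs(); M=model("wrist",o)
print("tcp",lane(o["tcp_pos"][:2]),"near edge, line L,R, hole",lane(cast(M,[[155,292],[503,292],[130,165],[529,165],[329,162]],85)))
# rails from top view, ridge centre per column
im=np.load("pics/top0.npy"); T=model("top"); g=cv2.cvtColor(im,cv2.COLOR_RGB2GRAY).astype(float)
for r0,r1,s in((180.5,184.5,0),(185,190,0),(222,234,0)):
    pass
hsv=cv2.cvtColor(im,cv2.COLOR_RGB2HSV); d=(hsv[...,2]<85).astype(np.uint8); d[:,:222]=0;d[:130]=0;d[245:]=0;d[:,296:]=0
for c in cv2.findContours(d,0,1)[0]:
    if cv2.contourArea(c)<40: continue
    m=np.zeros_like(d); cv2.drawContours(m,[c],-1,1,-1); y,x=np.nonzero(m); k=np.polyfit(x,y,1)
    print("top rail",lane(cast(T,[[225,np.polyval(k,225)],[290,np.polyval(k,290)]],52)))
# same rails in wrist picture w1
o1=dict(tcp_pos=[602.156,-106.765,241.6],eef_rot=[-180,-0.1,176.2]); M1=model("wrist",o1)
print("w1 rails",lane(cast(M1,[[480,88],[600,88],[480,107],[600,107],[480,222],[600,222]],52)))
# backboard top edge face, top view crop px
print("backboard",lane(cast(T,[[195+78/4,120+260/4],[195+74/4,120+420/4]],75)))
E
```

```text
tcp [[-247.5, -106.3]] near edge, line L,R, hole [[-307.7, -94.4], [-177.9, -94.7], [-307.5, -46.4], [-178.7, -46.6], [-243.3, -45.5]]
top rail [[95.9, 64.0], [-111.1, 66.2]]
top rail [[107.6, -65.9], [-100.6, -63.3]]
top rail [[109.4, -85.6], [-98.9, -83.8]]
top rail [[121.0, -215.3], [-88.4, -213.4]]
w1 rails [[-81.7, -63.8], [41.3, -63.9], [-78.7, -82.3], [46.6, -82.5], [-57.3, -211.6], [84.1, -211.8]]
backboard [[136.3, -60.7], [128.0, 64.6]]
```

Call:
move_arm(
  targets=[
    [[0,0,0,0.006,0,0,0.0854],[0,0,0,0.006,0,0,0.0854],[0,0,0,0.006,0,0,0.0854],[0,0,0,0.006,0,0,0.0854],[0,0,0,0.006,0,0,0.0854],[0,0,0,0.006,0,0,0.0854],[0,0,0,0.006,0,0,0.0854],[0,0,0,0.005,0,0,0.0854],[0,0,0,0,0,0,0.0854],[0,0,0,0,0,0,0.0854]],
  ],
)

```text
clock: 5.45
tcp_pos: [503.9, -100.2, 47.5]
eef_rot: [180.0, 0.0, 176.2]
force: [4.0, -0.6, 3.3]
finger_gap: 1.0
```

Run:
```python
from h import *
o=readout.get_obs(); im=eyes.capture("wrist"); np.save("pics/w3.npy",im); M=model("wrist",o); print(lane(o["tcp_pos"][:2]),o["tcp_pos"],o["force"])
hsv=cv2.cvtColor(im,cv2.COLOR_RGB2HSV); cv2.imwrite("pics/w3.png",im[:,:,::-1])
d=(hsv[...,2]<70).astype(np.uint8)
for col in(560,590,620): print(col,[r for r in range(80,330) if d[r,col]!=d[r-1,col]])
```

```text
[[-247.8, -59.4]] [ 503.88833818 -100.15677469   47.52060499] [ 4.03215518 -0.56557672  3.34902119]
560 [139, 141, 206, 213, 250, 278, 293, 316, 320, 329]
590 [140, 142, 207, 213, 263, 284, 296, 317, 320, 329]
620 [140, 142, 207, 214, 264, 284, 297, 317, 320]
```

View pics/w3.png

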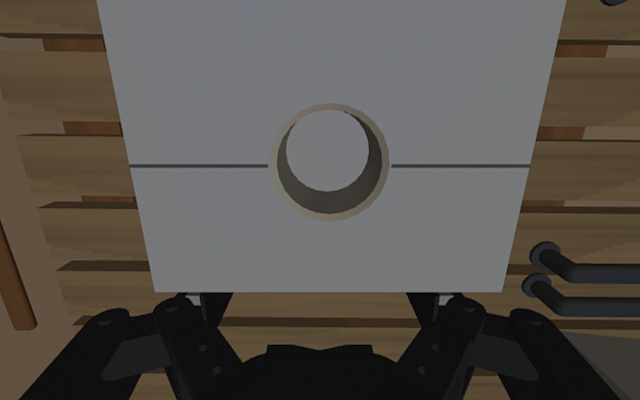

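```bash
python3 - <<'E'
from h import *
o=readout.get_obs(); M=model("wrist",o)
print("far top edge (-70), then near (-60..), gap",lane(cast(M,[[590,284],[620,284],[590,317],[620,317]],55)),"bottom near",lane(cast(M,[[590,263.5],[620,264]],45)))
E
python3 - <<'E'
import sys; sys.path.insert(0,'.')
from h import *
im=eyes.capture("top"); np.save("pics/top2.npy",im); T=model("top")
hsv=cv2.cvtColor(im,cv2.COLOR_RGB2HSV); d=(hsv[...,2]<85).astype(np.uint8)
c=im[120:260,195:395]; cv2.imwrite("pics/top2.png",cv2.resize(c,None,fx=4,fy=4,interpolation=2)[:,:,::-1])
E
```

```text
far top edge (-70), then near (-60..), gap [[-114.9, -64.6], [-100.2, -64.6], [-109.4, -84.0], [-94.2, -84.0]] bottom near [[-107.6, -59.2], [-92.0, -59.5]]
```

Mould is at lateral +0.3 and the rails put the lane centre at about +2 at the entry. I'll nudge 2 mm more, then retreat, lift, and go round to the back end.

Call:
move_arm(
  targets=[
    [[0,0,0,0.002,0,0,0.0854],[0,0,0,0,0,0,0.0854],[0,0,0,-0.01,0,0,0.0854],[0,0,0,-0.012,0,0,0.0854],[0,0,0,0,0,-0.03,0.0854],[0,0,0,0,0,-0.05,0.0854],[0,0,0,0,0,-0.05,0.0854],[0,0,0,0.02,-0.02,0,0.07],[0,0,0,0.03,-0.03,0,0.05],[0,0,0,0.031,-0.037,0,0.05]],
  ],
)

```text
clock: 6.8
tcp_pos: [435.8, -183.6, 176.7]
eef_rot: [180.0, -0.1, 176.3]
force: [-0.2, -1.2, 0.1]
finger_gap: 0.582
```

Call:
move_arm(
  targets=[
    [[0,0,-0.174,0,0,0,0.05],[0,0,-0.174,0,0,0,0.05],[0,0,-0.174,0,0,0,0.05],[0,0,-0.174,0,0,0,0.05],[0,0,-0.174,0,0,0,0.05],[0,0,-0.174,0,0,0,0.05],[0,0,-0.174,0,0,0,0.05],[0,0,-0.174,0,0,0,0.05],[0,0,-0.179,0,0,0,0.05],[0,0,0,0,0,0,0.05]],
  ],
)

```text
clock: 8.05
tcp_pos: [436.7, -183.2, 176.7]
eef_rot: [179.9, 0.0, -93.9]
force: [0.8, -0.4, -0.4]
finger_gap: 0.58
```

Run:
```python
from h import *
o=readout.get_obs(); im=eyes.capture("wrist"); np.save("pics/w4.npy",im); cv2.imwrite("pics/w4.png",im[:,:,::-1]); print(o["tcp_pos"],o["eef_rot"],lane(o["tcp_pos"][:2]),o["force"],o["finger_gap"])
```

```text
[ 436.71024499 -183.16622117  176.71546953] [ 1.79878643e+02  1.32208419e-02 -9.38859796e+01] [[-335.0, 2.1]] [ 0.81873579 -0.42302657 -0.39287946] 0.5801009970755756
```

View pics/w4.png

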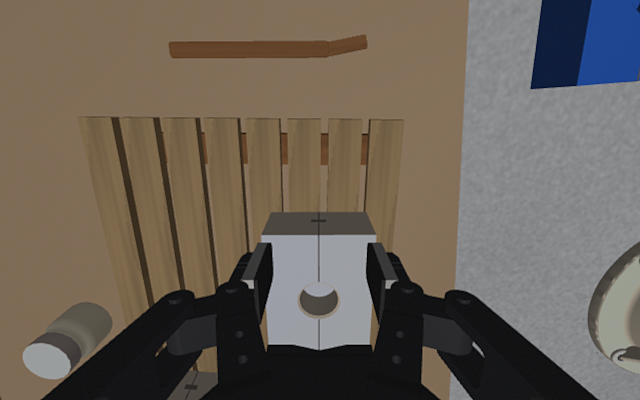

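Run:
```python
from h import *
o=readout.get_obs(); M=model("wrist",o)
print("back top edge L,R / line near back, at hole; hole",lane(cast(M,[[262,235],[374,235],[319,237],[318.5,280],[319,300]],85)))
print("bottom back",lane(cast(M,[[270,212],[367,212]],30)))
print("deck end",lane(cast(M,[[80,117],[403,120]],30)))
P=np.r_[o["tcp_pos"][:2],40]; print(proj(M,P), proj(M,[o["tcp_pos"]]))
```

```text
back top edge L,R / line near back, at hole; hole [[-308.5, -45.0], [-308.0, 47.9], [-306.4, 2.3], [-265.2, 1.7], [-244.5, 2.0]]
bottom back [[-308.2, -47.0], [-307.7, 50.8]]
deck end [[-401.4, -214.8], [-397.4, 79.7]]
[[318.54857136 188.94408567]] [[318.54377809 264.16515225]]
```

The back face is at lane x -308 and the lateral centre about +1.8, square to the lane. The fingers are 15 mm behind it. Descend, then start pushing.

Call:
move_arm(
  targets=[
    [[0,0,0,0,0,0.04,0.05],[0,0,0,0,0,0.04,0.05],[0,0,0,0,0,0.035,0.05],[0,0,0,0,0,0.015,0.05],[0,0,0,-0.006,0,0,0.05],[0,0,0,-0.006,0,0,0.05],[0,0,0,-0.006,0,0,0.05],[0,0,0,-0.006,0,0,0.05],[0,0,0,-0.006,0,0,0.05],[0,0,0,-0.006,0,0,0.05]],
  ],
)

```text
clock: 9.35
tcp_pos: [439.9, -147.4, 48.1]
eef_rot: [-179.9, -0.1, -93.8]
force: [0.8, -5.9, 1.6]
finger_gap: 0.585
```

Call:
move_arm(
  targets=[
    [[0,0,0,-0.007,0,0,0.05],[0,0,0,-0.007,0,0,0.05],[0,0,0,-0.007,0,0,0.05],[0,0,0,-0.007,0,0,0.05],[0,0,0,-0.007,0,0,0.05],[0,0,0,0,0,0,0.05]],
  ],
)

```text
clock: 10.1
tcp_pos: [442.0, -111.7, 47.8]
eef_rot: [-179.9, 0.0, -93.8]
force: [-0.2, -0.2, 0.2]
finger_gap: 0.59
```

Run:
```python
from h import *
o=readout.get_obs(); im=eyes.capture("wrist"); t=eyes.capture("top"); np.save("pics/w5.npy",im); np.save("pics/top3.npy",t)
c=cv2.resize(t[120:260,195:395],None,fx=3.2,fy=3.2,interpolation=2); a=np.vstack([im[:150],cv2.copyMakeBorder(c,0,2,0,0,0)]) ; cv2.imwrite("pics/w5.png",a[:,:,::-1]); print(o["tcp_pos"],o["eef_rot"],lane(o["tcp_pos"][:2]),o["force"],o["finger_gap"])
```

```text
[ 441.98443196 -111.66980533   47.76941067] [-1.79932736e+02  2.92635588e-02 -9.37584553e+01] [[-263.4, 1.6]] [-0.1568264  -0.18048672  0.2289867 ] 0.5896646092725236
```

View pics/w5.png

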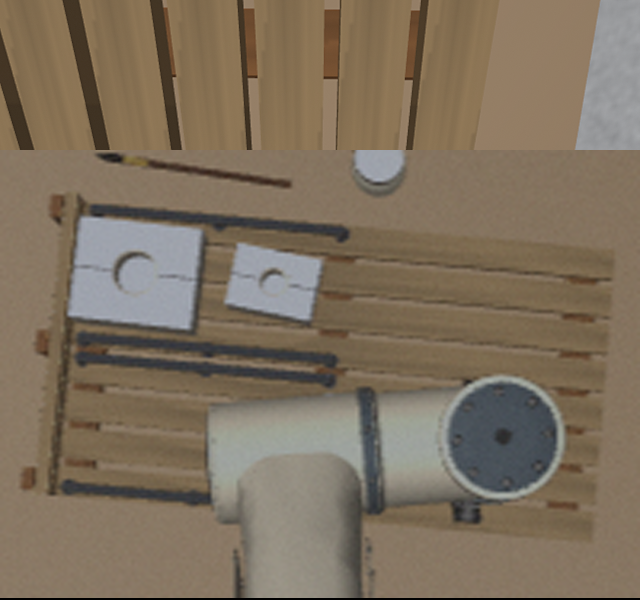

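The top view is blocked by the arm, so I'll measure the mould's near top edge in the wrist picture without viewing it, plus a scene-camera check.

```bash
cat >> h.py <<'E'
def near(im,M):
    hsv=cv2.cvtColor(im,cv2.COLOR_RGB2HSV); w=((hsv[...,1]<50)&(hsv[...,2]>85)).astype(np.uint8); w[:200]=0; w[345:]=0
    n,l,s,_=cv2.connectedComponentsWithStats(w); cols=l[285:315].flatten(); k=np.bincount(cols[cols>0]).argmax(); m=l==k
    xs=np.nonzero(m.any(0))[0]; top=np.array([[x,np.nonzero(m[:,x])[0][0]] for x in xs]); print("blob",s[k])
    mid=top[(xs>xs[0]+15)&(xs<xs[-1]-15)]; med=np.median(mid[:,1]); mid=mid[abs(mid[:,1]-med)<6]
    f=np.polyfit(mid[:,0],mid[:,1],1); r0=int(med)+3; row=np.nonzero(m[r0])[0]
    e=[row[0],row[-1]]; return lane(cast(M,[[x,np.polyval(f,x)] for x in e],85)),f
E
python3 - <<'E'
from h import *
o=readout.get_obs(); M=model("wrist",o); im=np.load("pics/w5.npy"); print(near(im,M))
s=eyes.capture("scene"); cv2.imwrite("pics/s5.png",cv2.resize(np.hstack([s[140:290,220:450]]),None,fx=3.4,fy=3.4,interpolation=2)[:,:,::-1]); np.save("pics/s5.npy",s)
E
```

```text
blob [  542   200    98   145 12463]
([[-309.8, 84.6], [-310.0, 108.9]], array([-6.77966102e-03,  2.04094915e+02]))
```

View pics/s5.png

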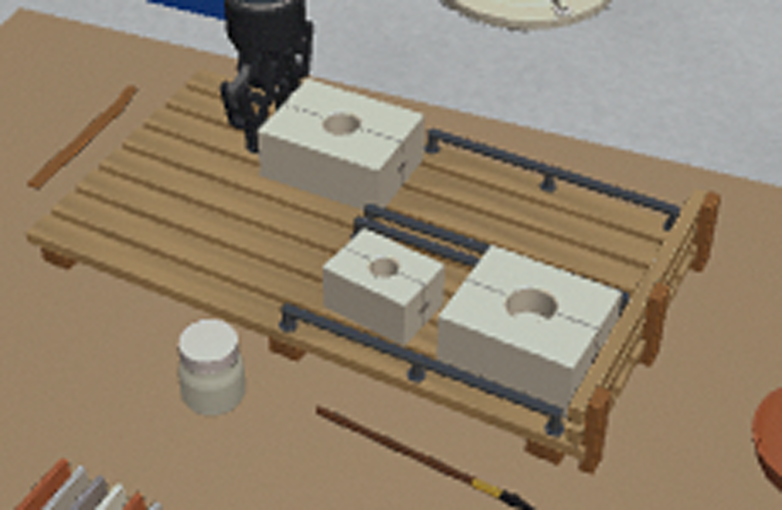

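The scene view is clear: the mould front is just at the rail mouth, with top corners near crop (262,130), (312,80), (425,122), (370,167). The far rail runs (433,137)→(672,215) and the near one starts at (370,212).

```bash
cat >> h.py <<'E'
def scene_mould(s,M,seed):
    hsv=cv2.cvtColor(s,cv2.COLOR_RGB2HSV); w=((hsv[...,1]<45)&(hsv[...,2]>195)).astype(np.uint8)
    w=cv2.morphologyEx(w,cv2.MORPH_CLOSE,np.ones((3,3))); n,l=cv2.connectedComponents(w); m=(l==l[seed[1],seed[0]]).astype(np.uint8)
    c=max(cv2.findContours(m,0,1)[0],key=cv2.contourArea); h=cv2.convexHull(c)
    q=cv2.approxPolyN(h,4,ensure_convex=True).reshape(-1,2)
    p=np.array(lane(cast(M,q,85))); e=np.roll(p,-1,0)-p
    print(q.tolist(),p.tolist(),"ctr",p.mean(0).round(1),"sides",np.hypot(*e.T).round(1),"ang",np.degrees(np.arctan2(e[:,1],e[:,0])).round(1))
E
python3 - <<'E'
from h import *
s=np.load("pics/s5.npy"); M=model("scene"); f=lambda x,y:(220+(x+.5)/3.4-.5,140+(y+.5)/3.4-.5)
scene_mould(s,M,(220+350//3,140+50))
scene_mould(s,M,(220+290//3,140+36))
print("far rail",lane(cast(M,[f(433,137),f(548,174),f(672,213)],51)),"near rail",lane(cast(M,[f(370,212),f(420,230),f(480,250)],51)))
print("manual corners",lane(cast(M,[f(262,130),f(312,80),f(425,122),f(370,167)],85)),"front bottom",lane(cast(M,[f(365,206)],30)))
print("backboard top",lane(cast(M,[f(700,195),f(572,410)],75)))
E
```

```text
[[639, 0], [639, 399], [0, 399], [0, 0]] [[738.4, 2554.0], [718.2, -345.0], [-404.8, -938.9], [-3073.0, 740.4]] ctr [-505.3  502.6] sides [2899.1 1270.4 3152.7 4220.9] ang [ -90.4 -152.1  147.8   25.4]
[[639, 0], [639, 399], [0, 399], [0, 0]] [[738.4, 2554.0], [718.2, -345.0], [-404.8, -938.9], [-3073.0, 740.4]] ctr [-505.3  502.6] sides [2899.1 1270.4 3152.7 4220.9] ang [ -90.4 -152.1  147.8   25.4]
far rail [[-117.3, 63.7], [5.1, 62.1], [128.3, 61.7]] near rail [[-119.7, -64.8], [-67.4, -66.2], [-7.5, -65.8]]
manual corners [[-248.5, -40.8], [-246.2, 52.1], [-115.8, 41.6], [-130.8, -43.2]] front bottom [[-139.5, -37.7]]
backboard top [[149.2, 69.4], [143.2, -226.3]]
```

```bash
sed -i 's/w=((hsv\[...,1\]<45)&(hsv\[...,2\]>195)).astype(np.uint8)$/w=((hsv[...,1]<TS)\&(hsv[...,2]>TV)).astype(np.uint8); w[:150]=0; w[:,:290]=0/; 1a TS,TV=45,195' h.py; sed -i 's/^TS,TV.*/TS,TV=40,205/' h.py
python3 - <<'E'
from h import *
s=np.load("pics/s5.npy"); M=model("scene"); hsv=cv2.cvtColor(s,cv2.COLOR_RGB2HSV)
for x,y in((305,180),(330,173),(320,188),(275,200),(310,190),(337,190)): print((x,y),hsv[y,x].tolist())
scene_mould(s,M,(308,180))
E
```

```text
(305, 180) [41, 18, 204]
(330, 173) [41, 18, 200]
(320, 188) [19, 42, 128]
(275, 200) [18, 101, 146]
(310, 190) [20, 42, 128]
(337, 190) [17, 44, 104]
[[639, 0], [639, 399], [0, 399], [0, 0]] [[738.4, 2554.0], [718.2, -345.0], [-404.8, -938.9], [-3073.0, 740.4]] ctr [-505.3  502.6] sides [2899.1 1270.4 3152.7 4220.9] ang [ -90.4 -152.1  147.8   25.4]
```

```bash
sed -i 's/^TS,TV.*/TS,TV=32,165/; s/np.ones((3,3))); n,l=/np.ones((7,7))); n,l=/' h.py
python3 - <<'E'
from h import *
s=np.load("pics/s5.npy"); M=model("scene")
scene_mould(s,M,(308,180)); s0=np.load("pics/scene0.npy"); scene_mould(s0,M,(285,190))
E
```

```text
[[605, 150], [621, 399], [289, 399], [297, 150]] [[621.9, 584.8], [687.2, -361.4], [108.8, -667.3], [-330.6, 98.1]] ctr [271.8 -86.4] sides [ 948.5  654.3  882.6 1069.6] ang [ -86.1 -152.1  119.9   27.1]
[[639, 0], [639, 399], [0, 399], [0, 0]] [[738.4, 2554.0], [718.2, -345.0], [-404.8, -938.9], [-3073.0, 740.4]] ctr [-505.3  502.6] sides [2899.1 1270.4 3152.7 4220.9] ang [ -90.4 -152.1  147.8   25.4]
```

Run:
```python
from h import *
s=np.load("pics/s5.npy"); M=model("scene")
scene_mould(s,M,(305,180)); s0=np.load("pics/scene0.npy"); scene_mould(s0,M,(280,188))
```

```text
[[605, 150], [621, 399], [289, 399], [297, 150]] [[621.9, 584.8], [687.2, -361.4], [108.8, -667.3], [-330.6, 98.1]] ctr [271.8 -86.4] sides [ 948.5  654.3  882.6 1069.6] ang [ -86.1 -152.1  119.9   27.1]
[[639, 0], [639, 399], [0, 399], [0, 0]] [[738.4, 2554.0], [718.2, -345.0], [-404.8, -938.9], [-3073.0, 740.4]] ctr [-505.3  502.6] sides [2899.1 1270.4 3152.7 4220.9] ang [ -90.4 -152.1  147.8   25.4]
```

```bash
sed -n 1,4p h.py; grep -n "TS" h.py
python3 - <<'E'
from h import *
s=np.load("pics/s5.npy"); M=model("scene"); hsv=cv2.cvtColor(s,cv2.COLOR_RGB2HSV)
w=((hsv[...,1]<32)&(hsv[...,2]>165)).astype(np.uint8)
n,l,st,_=cv2.connectedComponentsWithStats(w)
print([x.tolist() for x in st if x[4]>60 and 290<x[0]<400], l[180,305], w[170:185,300:310])
E
```

```text
import numpy as np, cv2
TS,TV=32,165
from cell import readout, eyes
from scipy.spatial.transform import Rotation as R
2:TS,TV=32,165
28:    hsv=cv2.cvtColor(s,cv2.COLOR_RGB2HSV); w=((hsv[...,1]<TS)&(hsv[...,2]>TV)).astype(np.uint8); w[:150]=0; w[:,:290]=0
[[326, 0, 49, 87, 916], [304, 69, 18, 9, 115], [310, 101, 304, 278, 26749], [296, 163, 48, 27, 643], [315, 208, 35, 22, 366], [349, 212, 54, 36, 957]] 94 [[0 0 0 0 1 1 1 1 1 1]
 [0 0 0 1 1 1 1 1 1 1]
 [0 0 1 1 1 1 1 0 1 0]
 [0 1 1 1 1 1 1 1 1 1]
 [1 1 1 1 1 1 1 1 1 1]
 [1 1 1 1 1 1 1 1 1 1]
 [1 1 1 1 1 1 1 1 1 1]
 [1 1 1 1 1 1 1 1 1 1]
 [1 1 1 1 1 1 1 1 1 1]
 [1 1 1 1 1 1 1 1 1 1]
 [0 0 1 1 1 1 1 1 1 1]
 [0 0 0 0 0 1 1 1 1 1]
 [0 0 0 0 0 0 0 0 1 1]
 [0 0 0 0 0 0 0 0 0 0]
 [0 0 0 0 0 0 0 0 0 0]]
```

```bash
sed -i 's/w=cv2.morphologyEx(w,cv2.MORPH_CLOSE,np.ones((7,7))); n,l=/n,l=/' h.py
python3 - <<'E'
from h import *
s=np.load("pics/s5.npy"); M=model("scene")
scene_mould(s,M,(305,177)); s0=np.load("pics/scene0.npy"); scene_mould(s0,M,(280,186))
scene_mould(s,M,(370,238))
E
```

```text
[[344, 173], [331, 190], [296, 178], [310, 163]] [[-123.7, 52.9], [-120.9, -45.1], [-250.3, -42.4], [-250.9, 50.8]] ctr [-186.5    4. ] sides [ 98.  129.4  93.2 127.2] ang [-88.4 178.8  90.4   0.9]
[[639, 0], [639, 399], [0, 399], [0, 0]] [[738.4, 2554.0], [718.2, -345.0], [-404.8, -938.9], [-3073.0, 740.4]] ctr [-505.3  502.6] sides [2899.1 1270.4 3152.7 4220.9] ang [ -90.4 -152.1  147.8   25.4]
[[403, 225], [388, 248], [349, 232], [364, 212]] [[134.1, -91.1], [129.8, -194.1], [10.1, -187.4], [13.0, -91.6]] ctr [  71.8 -141. ] sides [103.1 119.9  95.8 121.1] ang [-92.4 176.8  88.3   0.2]
```

Scene measure: mould at lane (-186.5, +4.0), angle within about 1°, sizes 128x96 as expected. The rail centre there is about -1 by scene and +2 by wrist. All within margin, so I'll push on with a slight drift to -y.

Call:
move_arm(
  targets=[
    [[0,0,0,-0.006,-0.0002,0,0.05],[0,0,0,-0.007,-0.0002,0,0.05],[0,0,0,-0.007,-0.0002,0,0.05],[0,0,0,-0.007,-0.0002,0,0.05],[0,0,0,-0.007,-0.0002,0,0.05],[0,0,0,-0.007,-0.0002,0,0.05],[0,0,0,-0.007,-0.0002,0,0.05],[0,0,0,-0.007,-0.0002,0,0.05],[0,0,0,-0.007,-0.0002,0,0.05],[0,0,0,-0.007,-0.0002,0,0.05]],
  ],
)

```text
clock: 11.5
tcp_pos: [447.8, -43.9, 47.3]
eef_rot: [180.0, -0.1, -93.8]
force: [-0.1, -5.8, 0.9]
finger_gap: 0.583
```

Run:
```python
from h import *
o=readout.get_obs(); print(lane(o["tcp_pos"][:2]),o["tcp_pos"],o["force"])
s=eyes.capture("scene"); np.save("pics/s6.npy",s); M=model("scene")
oc=C+U*(lane(o["tcp_pos"][:2])[0][0]+77)+V*2; oc2=oc-U*38+V*22
px=proj(M,[*oc2,85])[0].round().astype(int); print(px); scene_mould(s,M,px)
```

```text
[[-195.4, 0.2]] [447.82866834 -43.91476097  47.33346466] [-0.06154381 -5.83958409  0.89455467]
[331 175]
[[363, 179], [350, 196], [314, 184], [328, 168]] [[-55.1, 52.0], [-55.4, -44.2], [-183.0, -43.0], [-183.4, 53.4]] ctr [-119.2    4.5] sides [ 96.2 127.6  96.4 128.3] ang [-90.2 179.5  90.2  -0.6]
```

Run:
```python
import numpy as np, cv2
s=np.load("pics/s6.npy"); cv2.imwrite("pics/s6.png",cv2.resize(s[155:235,300:430],None,fx=6,fy=6,interpolation=2)[:,:,::-1])
```

```text
(no output)
```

View pics/s6.png

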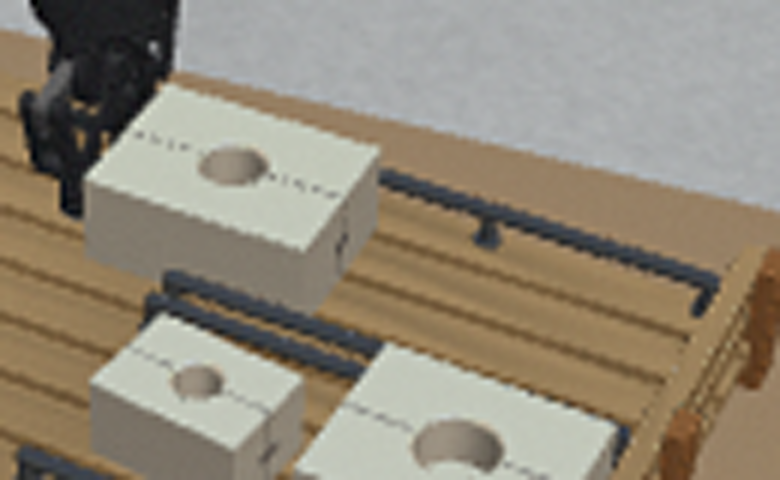

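Run:
```python
from h import *
M=model("scene"); f=lambda x,y:(300+(x+.5)/6-.5,155+(y+.5)/6-.5)
print("far",lane(cast(M,[f(395,181),f(488,210),f(600,244),f(700,275)],50)))
print("near",lane(cast(M,[f(200,289),f(260,308),f(330,331)],50)))
print("parting line ends + hole",lane(cast(M,[f(133,135),f(345,197),f(233,166)],85)), "front bottom R",lane(cast(M,[f(376,216)],30)))
print("backboard near-face top?",lane(cast(M,[f(735,270),f(655,395)],75)))
# bar midlines by dark mask column centroids
s=np.load("pics/s6.npy"); g=cv2.cvtColor(s,cv2.COLOR_RGB2HSV); d=g[...,2]<95
for nm,cols,r in(("far",(370,378,390,400,408),(180,205)),("near",(335,340,345,350,355),(196,215))):
    out=[]
    for c in cols:
        rr=[q for q in range(*r) if d[q,c]]
        out.append((c,rr))
    print(nm,out)
```

```text
far [[-52.5, 69.4], [2.5, 69.3], [66.6, 70.0], [122.2, 70.0]]
near [[-106.1, -60.6], [-71.5, -59.7], [-31.6, -59.2]]
parting line ends + hole [[-178.3, 0.1], [-53.8, 4.0], [-117.9, 0.6]] front bottom R [[-58.6, 59.6]]
backboard near-face top? [[143.7, 52.7], [139.4, -54.9]]
far [(370, [185, 186, 187]), (378, [188, 189, 190]), (390, [191, 192, 193, 194]), (400, [195, 196, 197]), (408, [197, 198, 199])]
near [(335, [202, 203, 204, 207, 208, 209]), (340, [204, 205, 206, 209, 210, 211]), (345, [206, 207, 208, 210, 211, 212, 213]), (350, [207, 208, 209, 210, 212, 213, 214]), (355, [209, 210, 211, 214])]
```

Refined rails in scene: +69.7 and -60, so the lane centre is about +4.8 and the direction is as assumed. The mould at +1 to +4.5 is well centred. Pushing straight on.

Call:
move_arm(
  targets=[
    [[0,0,0,-0.007,0.0002,0,0.05],[0,0,0,-0.007,0.0002,0,0.05],[0,0,0,-0.007,0.0002,0,0.05],[0,0,0,-0.007,0.0002,0,0.05],[0,0,0,-0.007,0.0002,0,0.05],[0,0,0,-0.007,0,0,0.05],[0,0,0,-0.007,0,0,0.05],[0,0,0,-0.007,0,0,0.05],[0,0,0,-0.007,0,0,0.05],[0,0,0,-0.007,0,0,0.05]],
  ],
)

```text
clock: 12.8
tcp_pos: [451.3, 25.8, 47.3]
eef_rot: [179.9, -0.1, -93.8]
force: [-0.6, -5.9, 2.4]
finger_gap: 0.588
```

```bash
cat > m.py <<'E'
from h import *
import sys
o=readout.get_obs(); print(o["clock"],lane(o["tcp_pos"][:2]),np.round(o["force"],1))
s=eyes.capture("scene"); np.save("pics/s%s.npy"%sys.argv[1],s); M=model("scene")
oc=C+U*(lane(o["tcp_pos"][:2])[0][0]+77)+V*2
px=proj(M,[*(oc-U*38+V*22),85])[0].round().astype(int); scene_mould(s,M,px)
E
python3 m.py 7
```

```text
12.8 [[-125.6, 1.4]] [-0.6 -5.9  2.4]
[[383, 185], [371, 203], [333, 191], [346, 174]] [[13.9, 52.6], [15.1, -44.9], [-113.0, -46.6], [-115.5, 51.0]] ctr [-49.9   3. ] sides [ 97.5 128.1  97.6 129.4] ang [ -89.3 -179.2   91.5    0.7]
```

Call:
move_arm(
  targets=[
    [[0,0,0,-0.007,0.0002,0,0.05],[0,0,0,-0.007,0.0002,0,0.05],[0,0,0,-0.007,0.0002,0,0.05],[0,0,0,-0.007,0.0002,0,0.05],[0,0,0,-0.007,0.0002,0,0.05],[0,0,0,-0.007,0,0,0.05],[0,0,0,-0.007,0,0,0.05],[0,0,0,-0.007,0,0,0.05],[0,0,0,-0.007,0,0,0.05],[0,0,0,-0.007,0,0,0.05]],
  ],
)

```text
clock: 14.1
tcp_pos: [454.8, 95.4, 47.2]
eef_rot: [179.9, -0.1, -93.8]
force: [-0.9, -6.0, 1.9]
finger_gap: 0.591
```

```bash
python3 m.py 8
```

```text
14.1 [[-55.9, 2.5]] [-0.9 -6.   1.9]
[[404, 191], [393, 210], [354, 197], [367, 180]] [[83.3, 54.6], [85.5, -44.1], [-42.4, -42.9], [-41.5, 53.1]] ctr [21.2  5.2] sides [ 98.7 127.9  96.  124.8] ang [-88.7 179.5  89.5   0.7]
```

Call:
move_arm(
  targets=[
    [[0,0,0,-0.007,0,0,0.05],[0,0,0,-0.007,0,0,0.05],[0,0,0,-0.006,0,0,0.05],[0,0,0,-0.006,0,0,0.05],[0,0,0,-0.006,0,0,0.05],[0,0,0,-0.005,0,0,0.05],[0,0,0,-0.004,0,0,0.05],[0,0,0,-0.002,0,0,0.05],[0,0,0,-0.002,0,0,0.05]],
  ],
)

```text
clock: 15.28
tcp_pos: [457.7, 140.2, 47.1]
eef_rot: [179.9, -0.1, -93.8]
force: [-0.5, -6.0, 2.4]
finger_gap: 0.584
```

Call:
move_arm(
  targets=[
    [[0,0,0,-0.002,0,0,0.05],[0,0,0,-0.002,0,0,0.05]],
  ],
)

```text
clock: 15.52
tcp_pos: [458.0, 144.1, 47.1]
eef_rot: [179.9, -0.1, -93.8]
force: [-0.8, -6.2, 2.7]
finger_gap: 0.584
```

```bash
python3 m.py 9
python3 - <<'E'
import numpy as np, cv2
s=np.load("pics/s9.npy"); cv2.imwrite("pics/s9.png",cv2.resize(s[165:245,330:460],None,fx=6,fy=6,interpolation=2)[:,:,::-1])
E
```

```text
15.525 [[-7.1, 2.5]] [-0.8 -6.2  2.7]
[[419, 196], [409, 215], [368, 201], [380, 184]] [[132.5, 52.8], [134.8, -43.2], [3.3, -40.5], [3.5, 53.0]] ctr [68.5  5.5] sides [ 96.  131.5  93.5 129. ] ang [-8.860e+01  1.788e+02  8.990e+01 -1.000e-01]
```

View pics/s9.png

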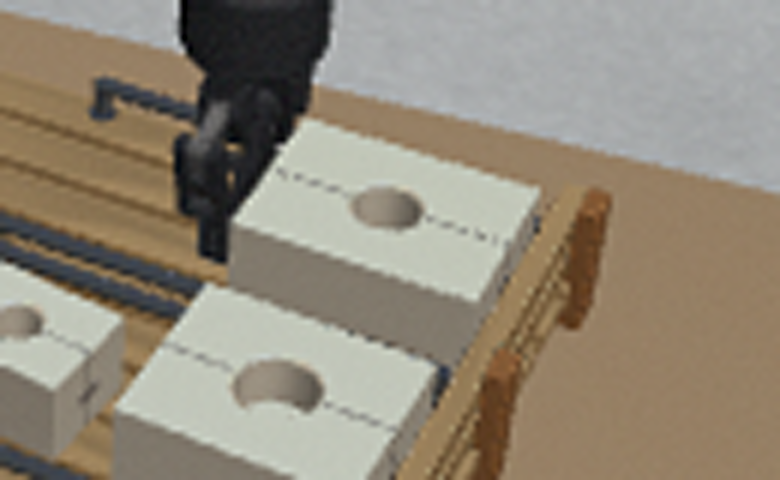

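The mould is a few mm short of the backboard, parallel to it, with its front edge at crop (540,185)–(475,300). Force is still at sliding level (6 N), so I'll creep in until it rises.

Call:
move_arm(
  targets=[
    [[0,0,0,-0.002,0,0,0.05],[0,0,0,-0.001,0,0,0.05]],
  ],
)

```text
clock: 15.82
tcp_pos: [458.2, 147.2, 47.1]
eef_rot: [179.9, -0.1, -93.8]
force: [-0.5, -5.8, 2.2]
finger_gap: 0.589
```

Call:
move_arm(
  targets=[
    [[0,0,0,-0.002,0,0,0.05],[0,0,0,-0.001,0,0,0.05]],
  ],
)

```text
clock: 16.08
tcp_pos: [458.2, 149.3, 47.1]
eef_rot: [179.9, -0.2, -93.8]
force: [-0.1, -11.3, 4.1]
finger_gap: 0.586
```

Call:
move_arm(
  targets=[
    [[0,0,0,-0.002,0,0,0.05]],
  ],
)

```text
clock: 16.2
tcp_pos: [457.8, 149.5, 47.0]
eef_rot: [179.8, -0.4, -93.8]
force: [-0.7, -19.9, 7.3]
finger_gap: 0.586
```

Force rose to 20 N while the TCP stalled at y=149.5, so the mould is against the backboard. Back off, lift, and move clear of the view.

Call:
move_arm(
  targets=[
    [[0,0,0,0.004,0,0,0.05],[0,0,0,0.008,0,0,0.05],[0,0,0,0.012,0,0,0.05],[0,0,0,0,0,-0.03,0.05],[0,0,0,0,0,-0.05,0.05],[0,0,0,0,0,-0.05,0.05],[0,0,0,0.05,0,-0.02,0.05],[0,0,0,0.05,0,0,0.05],[0,0,0,0.05,0,0,0.05],[0,0,0,0.05,0,0,0.05]],
  ],
)

```text
clock: 17.45
tcp_pos: [443.9, -72.0, 197.5]
eef_rot: [-180.0, 0.0, -93.8]
force: [0.6, -0.5, 0.1]
finger_gap: 0.583
```

Call:
move_arm(
  targets=[
    [[0,0,0,0.05,0,0,0.05],[0,0,0,0.05,0,0,0.05],[0,0,0,0.05,0,0,0.05],[0,0,0,0.05,0,0,0.05],[0,0,0,0,0,0,0.05],[0,0,0,0,0,0,0.05]],
  ],
)

```text
clock: 18.2
tcp_pos: [430.9, -269.9, 197.1]
eef_rot: [180.0, 0.0, -93.8]
force: [0.2, 0.7, 0.1]
finger_gap: 0.587
```

Run:
```python
from h import *
o=readout.get_obs(); print(o["tcp_pos"],o["clock"]); t=eyes.capture("top"); s=eyes.capture("scene"); np.save("pics/t10.npy",t); M=model("scene"); T=model("top")
px=proj(M,[*(C+U*35+V*22),85])[0].round().astype(int); scene_mould(s,M,px)
t0=np.load("pics/top0.npy")
for nm,a in(("before",t0),("after",t)):
    hsv=cv2.cvtColor(a,cv2.COLOR_RGB2HSV); w=((hsv[...,1]<40)&(hsv[...,2]>150)).astype(np.uint8); w[:,:200]=0;w[:112]=0;w[250:]=0;w[:,392:]=0
    w=cv2.morphologyEx(w,cv2.MORPH_CLOSE,np.ones((5,5)))
    for c in cv2.findContours(w,0,1)[0]:
        if cv2.contourArea(c)<80: continue
        r=cv2.minAreaRect(c); b=cv2.boxPoints(r); p=cast(T,b,85); e=p[1]-p[0]; print(nm,np.round(r[0],1),np.round(r[1],1),np.round(r[2],1),lane(p.mean(0)))
a=cv2.resize(t[115:255,190:400],None,fx=3.8,fy=3.8,interpolation=2); cv2.imwrite("pics/t10.png",a[:,:,::-1])
```

```text
[ 430.87908908 -269.91998626  197.08797957] 18.2
[[421, 197], [411, 216], [370, 202], [382, 184]] [[139.5, 51.0], [141.5, -44.7], [10.5, -42.0], [9.2, 55.9]] ctr [75.2  5. ] sides [ 95.7 131.   97.9 130.4] ang [-88.8 178.8  90.8  -2.2]
before [338.5 187. ] [30. 41.] 90.0 [[-252.6, -84.3]]
before [280.  160.6] [26.4 19. ] 11.9 [[-62.9, -152.8]]
before [236.8 157.8] [37.5 31.1] 6.3 [[72.7, -151.0]]
before [313. 122.] [14. 14.] 90.0 [[-156.8, -283.7]]
after [232. 206.] [41.2 30.1] 4.8 [[74.2, 1.1]]
after [352.3 215.6] [53.3 74.9] 14.9 [[-302.4, 1.4]]
after [280.  160.6] [26.3 19. ] 11.9 [[-63.0, -152.8]]
after [236.8 157.8] [37.5 31. ] 6.3 [[72.7, -150.8]]
after [312.9 121.8] [13.9 13.4] 63.4 [[-156.4, -284.3]]
```

View pics/t10.png

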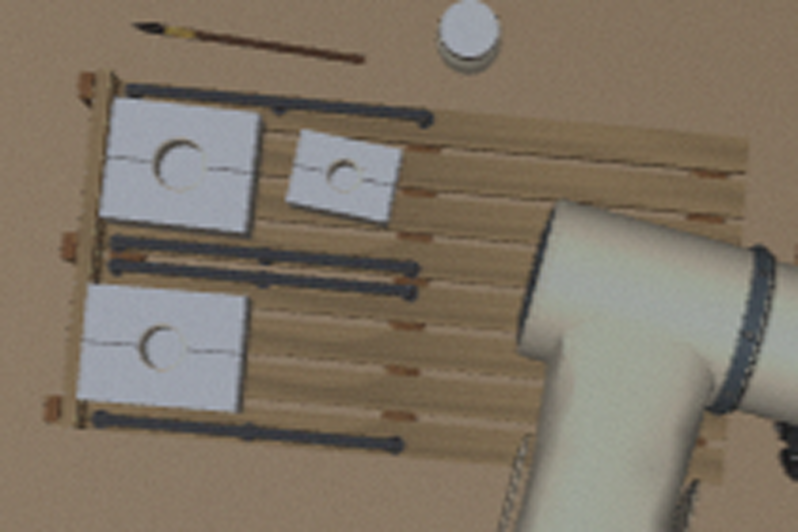

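The mould sits against the backboard with gaps on both sides. It is 4.8° in the image against about 5.2° for the rails, and the other moulds and the jar have not moved. Handing in.

```bash
python3 -c "
from cell import workorder; print(workorder.close_job())"
```

```text
the job is handed in; nothing more can be done
None
```

I pushed the mould into the empty lane until it rested against the backboard, then handed the job in at about 18 s. I used two open fingers on its far long side to slide it sideways and square it up. Two fingers on its back end then pushed it straight down the lane.

**Backboard:** sliding took about 6 N. The force rose to 20 N while the arm stalled, which I took as contact with the board, and then I backed off.

**Final position in my measured lane frame:**
- **Top camera:** x is about +74 mm and y about +1 mm, with the rails centred near 0 there. The mould is turned less than 1° from the rails, and there is a visible gap on both sides.
- **Scene camera:** x is about +75 mm and y about +5 mm, with that camera's own rail centre at about +4.8 mm.
- **Disagreement:** the cameras differ by about 4 mm sideways. Measured against the rails in its own picture, each puts the mould within about 1 mm of centre.
- **Uncertainty:** my lane frame may be off by up to about 5 mm along x, so I relied on the contact force rather than the x reading.

**Other objects:** the drying mould, small mould and jar measured unmoved, within 1 mm. The brush looks unmoved. I did not measure the wood knife, rolling pin or bowl again at the end, but the arm did not go near them.

**Failed check:** one attempt to find the mould's edge in the wrist picture picked up the wrong area, so I switched to the scene camera for that measurement.

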